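# Scan the filled candy jar on the scale

### The job

Draw the yellow hand scanner out of its upright charging well, lay it on the sloped rest with its nose fully down in the orange pocket and let go. Then take it again so that it can point level, and aim its window squarely at the middle of the barcode label on the jar on the scale, held steady 40 to 90 mm off for at least one second. Finally lay it back in the rest the same way and let go, leaving the jar and the other things where they stand.

Things in the scene. Friction and masses are not known exactly. Their poses are not given: they have to be found in the camera images.
- scanner: Yellow bar-shaped hand scanner, 180 mm long, 38 wide (its y), 30 thick (its x), 0.25 kg, centre of mass near the middle. Origin: centre of the nose end face (red window; the last 20 mm of the nose are black and 2 mm slimmer all round). Its z runs from nose to tail; it looks along -z. Stands nose down in the well at first. Either broad face may lie on the rest
- scanner_tail (a point): Centre of the scanner's tail end face, 180 mm from the origin along its z
- well: Black fixed charging well, outside 66 x 76 mm, 120 mm high, on a grey foot 110 x 110 x 10 mm; hole 38 (x) x 46 mm (y), floor 10 mm above the table. Origin: centre of the underside, z up. The scanner stands in it 110 mm deep, aligned with it, its upper 70 mm free
- rest: Fixed sloped rest on a dark foot 190 x 100 x 10 mm. Its steep slope, 55 degrees from level, falls towards its +x: an aluminium spine 28 mm wide, 125 long, with an orange pocket at the low end: a lip across the slope and, on both sides, walls 45 mm long, 45 mm apart, 11 mm lower than a lying scanner's upper face. Origin: centre of the foot's underside, z up
- rest_seat (a point): Where the centre of the scanner's nose face is when it lies home in the rest, nose against the lip: 60 mm ahead (rest's x) and 50 mm above the rest's origin. Axes as rest. The lying scanner's z then points to the rest's (-0.574, 0, 0.819); the spine is 15 mm below this line, square to the slope
- jar: The target: square glass jar 90 x 90 mm, 110 mm high, filled with pink and green candy, black round cap 80 mm in diameter on top (132 mm in all), loose, 0.6 kg, on the scale. Origin: centre of the underside, z up, the label on its -x face, turned roughly towards the robot; a white paper seal strip 16 mm wide runs from the label straight up and over the cap to its middle
- label (a point): Centre of the white barcode label (64 mm wide, 46 mm high) on the jar's -x face, 60 mm above the jar's underside. Axes as the jar: x points from the label into the jar, y along the label, z up
- scale: Fixed weighing scale 150 x 150 mm, 40 mm high, steel top; origin: centre of the underside
- jar2: Bystander: a second loose candy jar like the target (90 x 90 x 132 mm) with a plain blue label; origin: centre of the underside
- block: Bystander: loose bare metal cube, 85 mm; origin: centre of the underside
- cap: Bystander: loose spare black jar cap, 80 mm in diameter, 22 mm high, lying on the table; origin: centre of the underside
There are look-alikes about, which are no part of the job. Of the things like the scanner, leave any that is purple or white; of the rest the smaller one is meant.

How it is judged (in metres and radians):
On the way, in this order (a step that is already met when the one before it is completed fails the run):
1. the scanner lies in the sloped rest, nose home in the pocket, let go (distance between scanner and rest_seat below 0.015 m and angle between scanner's own z axis and vertical between 0.48 and 0.75 rad and z of scanner_tail in the frame of rest_seat above 0.11 m and x of scanner_tail in the frame of rest_seat below -0.07 m and linear speed of scanner below 0.02 m/s and contact force between the fingers and scanner below 0.1 N), for 0.3 s.
2. the scanner is held level and steady, its window 30 to 100 mm before the label, its line of sight within 16 mm of the label's centre each way and within 0.3 rad of square, for one second (z of label in the frame of scanner between -0.1 and -0.03 m and x of label in the frame of scanner between -0.016 and 0.016 m and y of label in the frame of scanner between -0.016 and 0.016 m and angle between the z axis of scanner and the x axis of label, either way round below 0.3 rad and x of scanner in the frame of label below -0.02 m and linear speed of scanner below 0.03 m/s and angular speed of scanner below 0.2 rad/s and contact force between the fingers and scanner above 0.5 N), for 1 s.
At the end, for the whole second after the job is handed in: The scanner lies at rest in the sloped rest, let go: nose centre within 15 mm of its seat, body at 55 degrees from level (within about 7.5), tail up the slope; jar within 15 mm and the other loose things within 20 mm of where they began (all of step 1 and distance of jar from where it was at the start of the episode below 0.015 m and distance of each of jar2, block, cap from where it was at the start of the episode below 0.02 m); the robot touches nothing.
It fails at once if the jar on the scale is shifted by more than 15 mm (distance of jar from where it was at the start of the episode above 0.015 m).
It fails at once if a bystander (second jar, metal cube, spare cap) is shifted by more than 20 mm (distance of any of jar2, block, cap from where it was at the start of the episode above 0.02 m).
It also fails if it takes over 69 s, if anything falls off the work surface, if the arm or the gripper's body presses on something with over 40 N, if the wrist force passes 120 N, or if a joint passes its speed limit or range.

### The arm

A 6-joint arm with a two-finger parallel gripper is mounted at the origin on the work surface. World frame = base frame: x ahead of the robot, y to its left, z up, the work surface at z = 0. Lengths are in m, angles in degrees, forces in N, time in s.
With the tool pointing down it reaches from about 0.35 to 0.875 m from the base axis. Payload 4.2 kg.
Tool frame: the origin (TCP) lies on the mounting face of the last link; the fingertips stand 182 mm ahead of it and the grasp point (between the pads) lies 164 mm ahead of it (r.tcp_to_grasp is the distance from the TCP to the grasp point, in m); z points along the fingers, y is the line along which they close (so a half turn about z gives the same grasp; the last joint's range is limited). The gripper opens to 87 mm and grips with 3 to 60 N. Pads are 19 mm wide; open, the fingers measure 117 mm over their backs; the gripper's body (75 mm by 190 mm) begins 51 mm behind the grasp point.
Start: joints at [90.504, 22.042, 0.453, 0, -68.411, -14.817], TCP at [0.154, 0.606, 0.405] pointing down, gripper open.
Joint ranges: [-179.83, 179.83], [-69.29, 118.12], [-61.27, 80.66], [-181.25, 117.63], [-171.15, -9.14], [-177.46, 177.46]. Speed limits (degrees/s): [159.86, 159.86, 180, 180, 180, 180].

### API

Orientations are given as a 3x3 rotation matrix whose columns are the frame's x, y, z axes.
In Python, from station import sense, eyes, r gives the robot as it stands.
- The arm moves only by the tool jog_arm, never from a script. Its argument "increments" is a list of rows, each a list of 4 numbers: the shift along the tool's x, y, z normalised to -1 to 1, where 1 is 0.02 m, then the turn about the tool's z normalised to -1 to 1, where 1 is 0.08 rad. A call has 1 to 10 rows; each row shifts and turns the commanded pose from where the row before left it, along the tool's axes as they then stand; what a row does not reach is not made up. A row lasts 1/10 s, in which the tool goes at most 50 mm and 8.59 degrees, less where a joint would pass 70% of its speed; a pose out of reach is approached as far as the arm can. A call with a number of a shift or a turn outside -1 to 1 is refused whole. A call with a gripper value outside its range is refused whole. "grip" is the finger opening in mm, from 0 to 87, set as the call begins (left out, the last holds). The fingers move at their own pace and stop on an object; the grip force is fixed at half the most. Time passes only in rows, so rows that do not move let the fingers close. It gives the time, the measured TCP pose, the force, the opening and the grip force at its end, in the units of the state.
- sense(): the state, without advancing time (a new reading comes with each control period).
- eyes.capture(name): name is "scene" or "top" or "wrist"; returns the picture (480x640x3 uint8, blue, green, red); there is no depth.
- eyes.get_calibration(name): a dict with "camera_matrix" (3x3 intrinsics, pixels), "R" (3x3) and "t" (3): a world point X has camera coordinates R X + t; the wrist camera has in their place "T_tool_cam" (4x4, takes a point from camera to tool coordinates, whose origin is the TCP and whose axes are the flange's). Camera axes: x right, y down, z forward; pixel columns grow to the right and rows downward; lengths in m; the calibration is good to about 2 mm. A picture is of the moment at which its call begins: read the wrist's pose just before it. get_calibration takes no time and is no camera call.
- r.finish_job(): hands the job in; it is judged then, once.
Trained networks look in the newest picture that a camera, given by its name, has taken for a name from the list of things; names that differ only in an ending like _2 or _b are one class to them, and where a whole thing is asked for, a point or a joint stands for the part that bears it (a point fixed in the world has none). Each returns a list of dicts, best first, with "conf" (0 to 1); they miss things now and then, are a little off and sometimes report something else, mostly with a low value. They report only what shows in the picture. A call takes as long as a camera call. They do not tell look-alikes from the thing itself.
- eyes.spot_in(camera, name): "centre" ([x, y, z] in m, in world coordinates, good to about 4 mm: the middle of the surface that is visible of it).
- eyes.outline_of(camera, name): "mask" (480x640 bool, what is visible of it).
The state is a dict: "time_s": time; "joints": joint angles; "joint_velocities": joint speeds; "effort": joint torques, N m; "tcp_pos": TCP position; "ee_rot": TCP orientation; "wrist_force": force on the tool from outside, world axes, zero at the start; "moment": the same for the moment, N m; "gripper_width": opening from 0.0 (shut) to 1.0 (fully open); "gripper_force": force on a finger pad.
Only numpy, scipy, OpenCV 4.12 (cv2) and the standard library are available. Lean on these libraries where they do the work, as an engineer would, in place of code of your own. Each camera call takes 0.05 s, during which the arm holds its last target. There are 200 camera calls.

## Working session

There is one attempt and no reset: what is moved stays moved. The work goes in short steps, Python scripts to look and compute and a tool call to move; the robot and the scene stay as the last step left them, time stands still between calls to the robot, and variables do not carry over. Pictures are saved under pics/ and viewed, at most 10 in all, crops included, and the job is handed in when it is done.

Besides the shell and the picture viewer there is one more tool, called as name(argument=value, ...) on one line, values as JSON. jog_arm: Moves the arm, as the interface text tells. Its arguments: {"type":"object","properties":{"increments":{"type":"array"},"grip":{"type":"number"}},"required":["increments"]}

```bash
ls; mkdir -p pics; cat > h.py <<'E'
from station import sense, eyes, r
import numpy as np, cv2
def snap(n,f): 
    im=eyes.capture(n); cv2.imwrite(f'pics/{f}.png',im); return im
E
python3 - <<'E'
from h import *
print({k:np.round(v,3).tolist() for k,v in sense().items()})
a=snap('scene','s0');b=snap('top','t0')
for n in ['scene','top']:
    c=eyes.get_calibration(n); print(n,np.round(c['camera_matrix'],1).tolist(),np.round(c['R'],3).tolist(),np.round(c['t'],3).tolist())
    for o in ['scanner','well','rest','jar','label','scale','jar2','block','cap']:
        print(n,o,[(np.round(d['centre'],3).tolist(),round(d['conf'],2)) for d in eyes.spot_in(n,o)])
c=eyes.get_calibration('wrist');print({k:np.round(v,3).tolist() for k,v in c.items()})
E
```

```text
pics
{'time_s': 0.0, 'joints': [90.503, 22.092, 0.381, -0.026, -68.411, -14.817], 'joint_velocities': [-0.049, -0.08, -0.105, 0.021, 0.03, -0.014], 'effort': [-0.001, -39.067, 18.741, 4.22, 0.011, -0.0], 'tcp_pos': [0.154, 0.605, 0.404], 'ee_rot': [[0.969, -0.247, -0.0], [-0.247, -0.969, -0.002], [0.0, 0.002, -1.0]], 'wrist_force': [-0.3, 0.228, -0.295], 'moment': [0.026, -0.012, -0.023], 'gripper_force': 0.0, 'gripper_width': 1.003}
scene [[542.8, 0.0, 318.2], [0.0, 542.8, 235.6], [0.0, 0.0, 1.0]] [[-0.233, 0.973, -0.009], [0.667, 0.153, -0.729], [-0.707, -0.176, -0.685]] [0.098, -0.31, 1.678]
scene scanner [([0.567, 0.429, 0.109], 0.97), ([0.394, 0.215, 0.145], 0.72), ([0.413, 0.332, 0.164], 0.69), ([0.543, 0.291, 0.164], 0.68)]
scene well [([0.569, 0.287, 0.052], 0.71)]
scene rest [([0.573, -0.277, 0.01], 0.59)]
scene jar [([0.708, 0.014, 0.143], 0.8)]
scene label [([0.71, 0.009, 0.143], 0.75)]
scene scale [([0.728, 0.043, 0.042], 0.7)]
scene jar2 [([0.708, 0.014, 0.143], 0.8)]
scene block [([0.781, -0.248, 0.082], 0.77)]
scene cap [([0.466, -0.023, 0.023], 0.8), ([0.803, 0.256, 0.109], 0.48)]
top [[569.7, 0.0, 322.1], [0.0, 569.7, 240.7], [0.0, 0.0, 1.0]] [[-0.022, -1.0, -0.017], [-0.997, 0.023, -0.068], [0.068, 0.015, -0.998]] [0.069, 0.571, 1.247]
top scanner [([0.405, 0.316, 0.236], 0.95), ([0.539, 0.281, 0.187], 0.84), ([0.383, 0.208, 0.225], 0.71), ([0.55, 0.417, 0.149], 0.55)]
top well [([0.531, 0.271, 0.024], 0.91)]
top rest [([0.532, -0.282, 0.012], 0.88)]
top jar [([0.75, 0.245, 0.122], 0.72)]
top label [([0.661, 0.004, 0.174], 0.94)]
top scale [([0.674, 0.038, 0.039], 0.79)]
top jar2 [([0.75, 0.245, 0.122], 0.72)]
top block [([0.751, -0.25, 0.086], 0.8)]
top cap [([0.465, -0.031, 0.025], 0.85)]
{'camera_matrix': [[403.563, 0.0, 312.434], [0.0, 403.563, 240.242], [0.0, 0.0, 1.0]], 'T_tool_cam': [[0.001, -0.967, -0.255, 0.07], [1.0, 0.001, 0.0, 0.0], [0.0, -0.255, 0.967, 0.019], [0.0, 0.0, 0.0, 1.0]]}
```

View pics/s0.png

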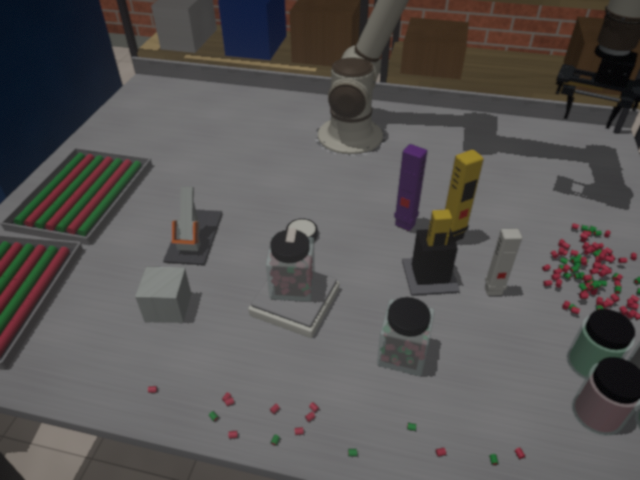

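View pics/t0.png

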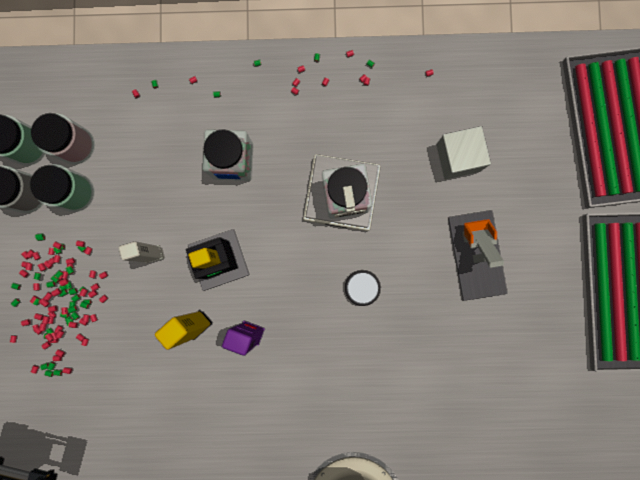

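```bash
python3 - <<'E'
from h import *
a=cv2.imread('pics/t0.png')
cs=[]
for (u,v) in [(180,210),(440,205),(300,150)]:
    cs.append(cv2.resize(a[v:v+100,u:u+88],None,fx=3,fy=3,interpolation=cv2.INTER_CUBIC))
s=cv2.imread('pics/s0.png')
ds=[cv2.resize(s[v:v+100,u:u+88],None,fx=3,fy=3,interpolation=cv2.INTER_CUBIC) for u,v in [(395,200),(155,180),(250,220)]]
cv2.imwrite('pics/m0.png',np.vstack([np.hstack(cs),np.hstack(ds)]))
E
```

```text
(no output)
```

View pics/m0.png

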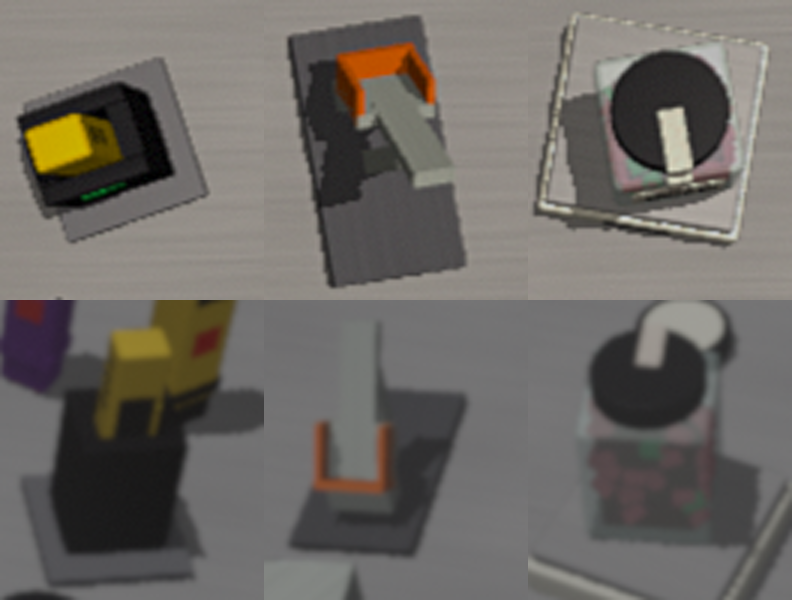

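```bash
cat >> h.py <<'E'
def ray(n,px,z):
    c=eyes.get_calibration(n);R=np.array(c['R']);t=np.array(c['t']);o=-R.T@t
    out=[]
    for p in np.atleast_2d(px):
        d=R.T@np.linalg.inv(c['camera_matrix'])@[p[0],p[1],1]; out.append((o+d*(z-o[2])/d[2])[:2])
    return np.array(out)
def wray(px,z,st):
    c=eyes.get_calibration('wrist');T=np.array(c['T_tool_cam']);R=np.array(st['ee_rot']);o=R@T[:3,3]+st['tcp_pos']
    out=[]
    for p in np.atleast_2d(px):
        d=R@T[:3,:3]@np.linalg.inv(c['camera_matrix'])@[p[0],p[1],1]; out.append((o+d*(z-o[2])/d[2])[:2])
    return np.array(out)
E
python3 - <<'E'
from h import *
def rep(n,P):
    print(n,np.round(P,4).tolist(),'c',P.mean(0).round(4),'sides',np.linalg.norm(P-np.roll(P,1,0),axis=1).round(3),'ang',[round(float(np.degrees(np.arctan2(*(b-a)[::-1]))),1) for a,b in zip(P,np.roll(P,-1,0))])
rep('well',ray('top',[(234,229.3),(249,274.3),(203.3,290.7),(188,244.3)],.01))
rep('rest',ray('top',[(448.3,217),(492.7,210.3),(507.7,293.7),(462.3,300.3)],.01))
rep('scale',ray('top',[(315.7,154.3),(380,164.3),(369,230.7),(303.3,219.3)],.04))
print('cap',ray('top',(347.3,187.3),.172), 'strip',ray('top',(350,210.5),.172))
# scanner top z=.19: top face corners in crop
rep('sc',ray('top',np.array([(24,128),(80,113),(92,158),(37,174)])/3+[180,210],.19))
E
```

```text
well [[0.6039, 0.2539], [0.502, 0.2214], [0.4677, 0.3243], [0.5725, 0.358]] c [0.5365 0.2894] sides [0.109 0.107 0.108 0.11 ] ang [-162.3, 108.4, 17.8, -73.2]
rest [[0.6201, -0.2275], [0.6328, -0.327], [0.4463, -0.3522], [0.4339, -0.2515]] c [ 0.5333 -0.2896] sides [0.188 0.1   0.188 0.101] ang [-82.7, -172.3, 97.0, 7.3]
scale [[0.7633, 0.0657], [0.7373, -0.0756], [0.591, -0.0473], [0.6195, 0.096]] c [0.6778 0.0097] sides [0.147 0.144 0.149 0.146] ang [-100.4, 169.1, 78.8, -11.9]
cap [[0.66653053 0.00188421]] strip [[ 0.62050663 -0.00225207]]
sc [[0.5441, 0.3127], [0.5529, 0.2765], [0.5238, 0.269], [0.5143, 0.3045]] c [0.5338 0.2907] sides [0.031 0.037 0.03  0.037] ang [-76.3, -165.6, 104.9, 15.4]
```

Yellow candidates: the small scanner in the well, top (203,258) / scene (440,230); the large free-standing yellow one, top (180,328); purple, top (243,338); white, top (140,253). The choice is the small one in the well, and the crop confirms it: its 31x37 mm top face is right. The rest's low side faces away from the robot.

jog_arm(increments=[[1,0.47,-1],[1,0.47,-1],[1,0.47,-1],[1,0.47,0],[1,0.47,0],[1,0.47,0],[1,0.47,0],[1,0.47,0],[1,0.47,0],[1,0.47,0]], grip=87)

```text
invalid input
```

jog_arm(increments=[[1,0.47,-1,0],[1,0.47,-1,0],[1,0.47,-1,0],[1,0.47,0,0],[1,0.47,0,0],[1,0.47,0,0],[1,0.47,0,0],[1,0.47,0,0],[1,0.47,0,0],[1,0.47,0,0]], grip=87)

```text
time_s: 2.0
tcp_pos: [0.3256, 0.4644, 0.4649]
ee_rot: [[0.969, -0.247, 0.0], [-0.247, -0.969, 0.0], [0.0, -0.0, -1.0]]
wrist_force: [0.1, 0.4, -0.6]
gripper_width: 0.998
gripper_force: 0.0
```

jog_arm(increments=[[1,0.47,0,0],[1,0.47,0,0],[1,0.47,0,0],[1,0.47,0,0],[1,0.47,0,0],[1,0.47,0,0],[1,0.47,0,0],[1,0.47,0,0],[1,0.47,0,0],[1,0.47,0,0]])

```text
time_s: 3.0
tcp_pos: [0.4962, 0.3239, 0.4648]
ee_rot: [[0.969, -0.247, 0.0], [-0.247, -0.969, 0.0], [0.0, -0.0, -1.0]]
wrist_force: [0.5, 1.0, -0.3]
gripper_width: 1.002
gripper_force: 0.0
```

jog_arm(increments=[[1,0.47,0,0],[1,0.47,0,0],[0.4,0.2,0,0],[0,0,0.5,-1],[0,0,0.5,-1],[0,0,0.5,-1],[0,0,0.5,-1],[0,0,0.5,-1],[0,0,0.5,-1],[0,0,0,-0.97]])

```text
time_s: 4.0
tcp_pos: [0.5358, 0.2908, 0.403]
ee_rot: [[0.952, 0.306, -0.003], [0.306, -0.952, -0.002], [-0.003, 0.001, -1.0]]
wrist_force: [0.4, -0.6, 0.2]
gripper_width: 1.001
gripper_force: 0.0
```

```bash
python3 - <<'E'
from h import *
s=sense(); print(np.round(s['tcp_pos'],4),np.degrees(np.arctan2(s['ee_rot'][1][0],s['ee_rot'][0][0])),s['time_s'],np.round(s['joints'],1))
snap('wrist','w1')
E
```

```text
[0.5358 0.2908 0.403 ] 17.833039057088314 4.0 [ 43.7  20.7  -1.9  -0.  -67.6  64.2]
```

View pics/w1.png

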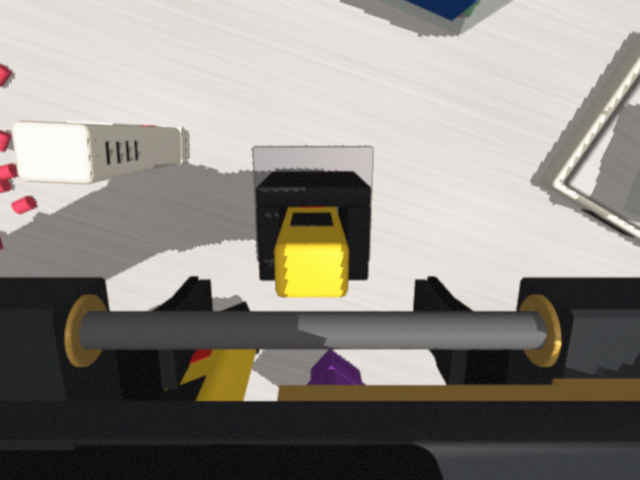

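```bash
python3 - <<'E'
from h import *
s=sense()
P=wray([(312,297),(312,238),(277,297),(347,297)],.19,s); R=np.array(s['ee_rot'])
print(((np.c_[P,[.19]*4]-s['tcp_pos'])@R)[:,:2].round(4),s['tcp_pos'].round(4))
E
```

```text
[[-0.0125  0.0002]
 [ 0.0191  0.0002]
 [-0.0125 -0.0179]
 [-0.0125  0.0184]] [0.536  0.2909 0.4038]
```

jog_arm(increments=[[0.1,0,0.9,0],[0,0,0.9,0],[0,0,0.9,0],[0,0,0.9,0],[0,0,0.9,0],[0,0,0,0]])

```text
time_s: 4.65
tcp_pos: [0.5375, 0.291, 0.3123]
ee_rot: [[0.953, 0.302, -0.005], [0.302, -0.953, -0.003], [-0.005, 0.002, -1.0]]
wrist_force: [-0.9, 0.1, -0.3]
gripper_width: 0.999
gripper_force: 0.0
```

jog_arm(increments=[[0,0,0,0],[0,0,0,0],[0,0,0,0],[0,0,0,0],[0,0,0,0],[0,0,0,0],[0,0,0,0]], grip=20)

```text
time_s: 5.35
tcp_pos: [0.5384, 0.2912, 0.3148]
ee_rot: [[0.953, 0.303, 0.0], [0.303, -0.953, 0.0], [0.0, -0.0, -1.0]]
wrist_force: [0.7, -1.0, 0.1]
gripper_width: 0.448
gripper_force: 0.0
```

jog_arm(increments=[[0,0,-0.5,0],[0,0,-0.8,0],[0,0,-1,0],[0,0,-1,0],[0,0,-1,0],[0,0,-1,0],[0,0,-1,0],[0,0,-1,0],[0,0,0,0]])

```text
time_s: 6.25
tcp_pos: [0.5386, 0.2912, 0.4644]
ee_rot: [[0.953, 0.303, 0.006], [0.303, -0.953, 0.004], [0.007, -0.002, -1.0]]
wrist_force: [-0.7, -0.4, -1.5]
gripper_width: 0.436
gripper_force: 30.0
```

jog_arm(increments=[[0,0,0,0.8],[0,0,0,0.8],[0,0,0,0.6],[-0.1,1,0,0],[-0.1,1,0,0],[-0.1,1,0,0],[-0.1,1,0,0],[-0.1,1,0,0],[-0.1,1,0,0],[-0.1,1,0,0]])

```text
time_s: 7.25
tcp_pos: [0.5427, 0.1484, 0.461]
ee_rot: [[0.991, 0.131, 0.0], [0.131, -0.991, 0.0], [0.0, -0.0, -1.0]]
wrist_force: [0.5, 0.2, -1.6]
gripper_width: 0.434
gripper_force: 30.0
```

jog_arm(increments=[[-0.1,1,0,0],[-0.1,1,0,0],[-0.1,1,0,0],[-0.1,1,0,0],[-0.1,1,0,0],[-0.1,1,0,0],[0,1,0,0],[0,1,0,0],[0,1,0,0],[0,1,0,0]])

```text
time_s: 8.25
tcp_pos: [0.5568, -0.0513, 0.461]
ee_rot: [[0.991, 0.131, 0.0], [0.131, -0.991, 0.0], [0.0, -0.0, -1.0]]
wrist_force: [1.0, 0.8, -1.5]
gripper_width: 0.437
gripper_force: 30.0
```

jog_arm(increments=[[0,1,0,0],[0,1,0,0],[0,1,0,0],[0,1,0,0],[0,1,0,0],[0,1,0,0],[0,1,0,0],[0,1,0,0],[0,0.7,0,0],[0,0,0,0]])

```text
time_s: 9.25
tcp_pos: [0.5797, -0.2239, 0.4604]
ee_rot: [[0.992, 0.129, -0.0], [0.129, -0.992, -0.0], [-0.0, 0.0, -1.0]]
wrist_force: [-1.4, 0.4, -1.9]
gripper_width: 0.437
gripper_force: 30.0
```

jog_arm(increments=[[0,1,0,0],[0,1,0,0],[0,0.7,0,0],[0,0,0,0]])

```text
time_s: 9.65
tcp_pos: [0.5871, -0.2765, 0.4603]
ee_rot: [[0.992, 0.13, -0.0], [0.13, -0.992, 0.0], [-0.0, -0.0, -1.0]]
wrist_force: [-0.7, 0.6, -2.2]
gripper_width: 0.434
gripper_force: 30.0
```

```bash
python3 - <<'E'
from h import *
s=sense(); print(np.round(s['tcp_pos'],4),np.degrees(np.arctan2(s['ee_rot'][1][0],s['ee_rot'][0][0])),s['time_s'],np.round(s['joints'],1))
w=snap('wrist','w2'); c=snap('scene','s2')
cv2.imwrite('pics/m2.png',np.hstack([cv2.resize(w,(533,400)),cv2.resize(c[90:290,120:253],(266,400))]))
E
```

```text
[ 0.5871 -0.2765  0.4603] 7.455634165329828 9.65 [-11.   22.8   9.5   0.  -76.7 108.4]
```

View pics/m2.png

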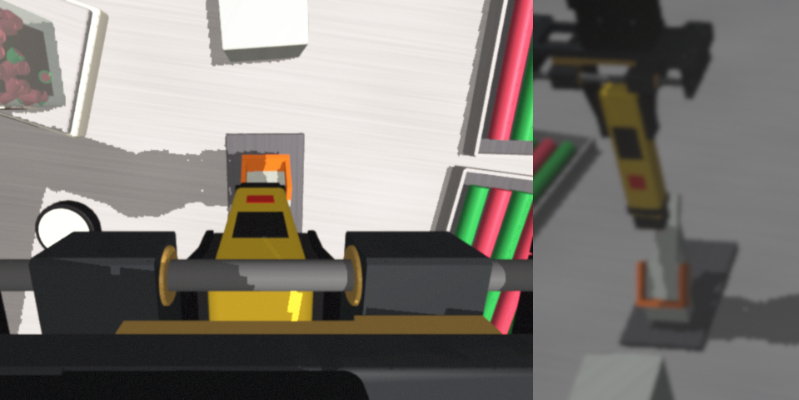

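```bash
python3 - <<'E'
from h import *
w=cv2.imread('pics/w2.png');c=cv2.imread('pics/s2.png')
A=cv2.resize(w[150:290,250:375],None,fx=3.2,fy=3.2,interpolation=cv2.INTER_CUBIC)
B=cv2.resize(c[120:220,130:220],(403,448),interpolation=cv2.INTER_CUBIC)
cv2.imwrite('pics/m3.png',np.hstack([A,B]))
s=sense();cal=eyes.get_calibration('scene');K=cal['camera_matrix']
R=np.array(s['ee_rot']);p=np.array(s['tcp_pos'])
T=np.array(eyes.get_calibration('wrist')['T_tool_cam']);Kw=eyes.get_calibration('wrist')['camera_matrix']
for D in [.295,.3,.305,.31]:
  for x in (-.013,.013):
   for y in (-.017,.017):
    t=np.array([x,y,D]);X=p+R@t;q=K@(np.array(cal['R'])@X+cal['t']);qw=Kw@(T[:3,:3].T@(t-T[:3,3]))
    print(D,x,y,'scene crop',((q[:2]/q[2]-[130,120])*4.48+[400,0]).round(),'wrist crop',((qw[:2]/qw[2]-[250,150])*3.2).round())
E
```

```text
0.295 -0.013 -0.017 scene crop [661. 339.] wrist crop [122. 330.]
0.295 -0.013 0.017 scene crop [594. 335.] wrist crop [274. 331.]
0.295 0.013 -0.017 scene crop [646. 373.] wrist crop [120. 216.]
0.295 0.013 0.017 scene crop [578. 369.] wrist crop [276. 216.]
0.3 -0.013 -0.017 scene crop [662. 347.] wrist crop [123. 324.]
0.3 -0.013 0.017 scene crop [596. 343.] wrist crop [273. 324.]
0.3 0.013 -0.017 scene crop [648. 380.] wrist crop [121. 211.]
0.3 0.013 0.017 scene crop [580. 376.] wrist crop [275. 212.]
0.305 -0.013 -0.017 scene crop [664. 355.] wrist crop [124. 318.]
0.305 -0.013 0.017 scene crop [598. 351.] wrist crop [272. 318.]
0.305 0.013 -0.017 scene crop [650. 388.] wrist crop [122. 207.]
0.305 0.013 0.017 scene crop [582. 384.] wrist crop [273. 207.]
0.31 -0.013 -0.017 scene crop [666. 362.] wrist crop [125. 312.]
0.31 -0.013 0.017 scene crop [600. 359.] wrist crop [270. 312.]
0.31 0.013 -0.017 scene crop [651. 396.] wrist crop [124. 203.]
0.31 0.013 0.017 scene crop [584. 392.] wrist crop [272. 203.]
```

View pics/m3.png

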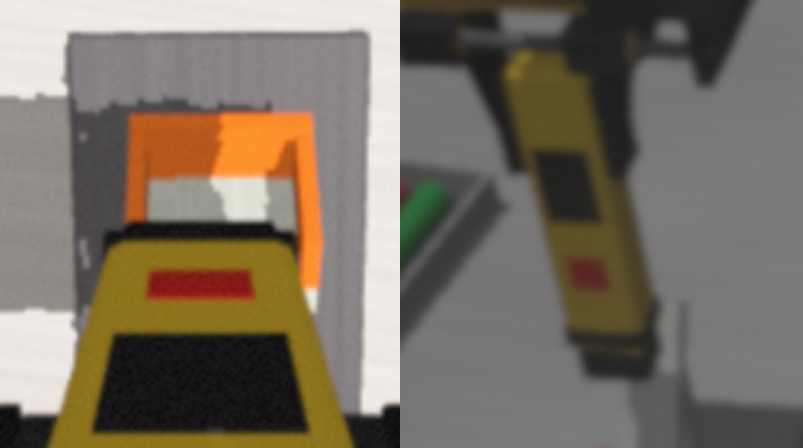

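jog_arm(increments=[[-0.05,0.34,1,0],[0,0,1,0],[0,0,1,0],[0,0,1,0],[0,0,1,0],[0,0,0,0]])

```text
time_s: 10.35
tcp_pos: [0.5882, -0.2811, 0.3601]
ee_rot: [[0.991, 0.133, 0.003], [0.133, -0.991, -0.0], [0.003, 0.001, -1.0]]
wrist_force: [4.2, -0.5, -1.3]
gripper_width: 0.434
gripper_force: 30.0
```

jog_arm(increments=[[0,0,0.15,0],[0,0,0.15,0],[0,0,0.05,0],[0,0,0,0]])

```text
time_s: 10.75
tcp_pos: [0.5884, -0.2819, 0.3575]
ee_rot: [[0.991, 0.133, 0.008], [0.133, -0.991, -0.002], [0.008, 0.003, -1.0]]
wrist_force: [3.9, 2.0, 5.0]
gripper_width: 0.432
gripper_force: 30.0
```

jog_arm(increments=[[-0.4,0,0.03,0],[-0.4,0,0.03,0],[-0.4,0,0.03,0],[-0.4,0,0.06,0],[-0.4,0,0.06,0],[-0.4,0,0.08,0],[0,0,0,0]])

```text
time_s: 11.45
tcp_pos: [0.5399, -0.2886, 0.3514]
ee_rot: [[0.991, 0.132, 0.007], [0.132, -0.991, -0.002], [0.007, 0.003, -1.0]]
wrist_force: [2.8, 0.9, 5.0]
gripper_width: 0.43
gripper_force: 30.0
```

```bash
python3 - <<'E'
from h import *
s=sense(); print(np.round(s['tcp_pos'],4),s['time_s'],s['wrist_force'].round(1))
c=snap('scene','s3');w=snap('wrist','w3')
cv2.imwrite('pics/m4.png',np.hstack([cv2.resize(w,(400,300)),cv2.resize(c[130:280,120:270],(300,300),interpolation=cv2.INTER_CUBIC)]))
E
```

```text
[ 0.5399 -0.2886  0.3514] 11.45 [2.8 0.9 5. ]
```

View pics/m4.png

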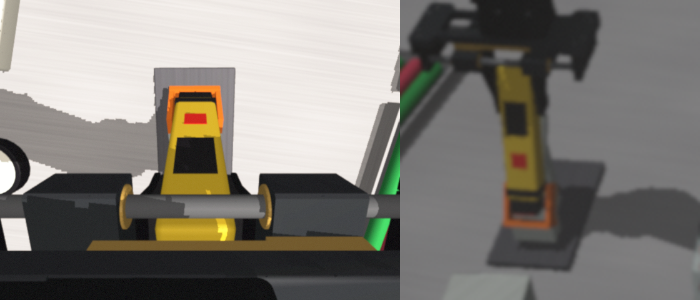

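jog_arm(increments=[[-0.4,0,0.1,0],[-0.4,0,0.12,0],[-0.4,0,0.15,0],[-0.35,0,0.18,0],[0,0,0,0],[0.14,0,0.2,0],[0.14,0,0.2,0],[0.14,0,0.2,0],[0,0,0,0]])

```text
time_s: 12.45
tcp_pos: [0.5155, -0.2918, 0.3262]
ee_rot: [[0.991, 0.132, -0.009], [0.132, -0.991, -0.0], [-0.009, -0.001, -1.0]]
wrist_force: [-7.7, -0.3, 15.8]
gripper_width: 0.436
gripper_force: 30.0
```

```bash
python3 - <<'E'
from h import *
s=sense(); print(np.round(s['tcp_pos'],4),s['time_s'],s['wrist_force'].round(1))
c=snap('scene','s4');w=snap('wrist','w4')
cv2.imwrite('pics/m5.png',np.hstack([cv2.resize(w,(400,300)),cv2.resize(c[130:280,120:270],(300,300),interpolation=cv2.INTER_CUBIC)]))
E
```

```text
[ 0.5155 -0.2918  0.3262] 12.45 [-7.7 -0.3 15.8]
```

View pics/m5.png

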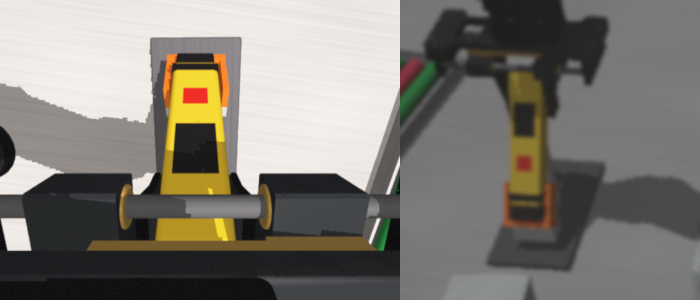

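jog_arm(increments=[[0,0,0,0],[0,0,0,0],[0,0,0,0],[0,0,0,0],[0,0,0,0],[0,0,0,0],[0,0,0,0],[0,0,0,0],[0,0,0,0],[0,0,0,0]], grip=62)

```text
time_s: 13.55
tcp_pos: [0.5171, -0.2915, 0.325]
ee_rot: [[0.991, 0.131, 0.0], [0.131, -0.991, -0.0], [0.0, 0.0, -1.0]]
wrist_force: [-0.1, 0.9, 0.7]
gripper_width: 0.714
gripper_force: 0.0
```

```bash
python3 - <<'E'
from h import *
cv2.setNumThreads(1)
s=sense(); print(np.round(s['tcp_pos'],4),s['time_s'],s['wrist_force'].round(1))
# model of home scanner, project, compare with yellow mask in scene and top
th=np.radians(7.4);Rr=np.array([[np.cos(th),-np.sin(th),0],[np.sin(th),np.cos(th),0],[0,0,1]]);o=np.array([.5333,-.2896,0])
def corners(S,t=np.radians(35)):
    u=np.array([-np.sin(t),0,np.cos(t)]);n=np.array([np.cos(t),0,np.sin(t)]);y=np.array([0,1,0])
    return [o+Rr@(np.array(S)+L*u+a*n+b*y) for L in (20,180) for a in (-15,15) for b in (-19,19) for L,a,b in [(L/1e3,a/1e3,b/1e3)]]
for cam in ['scene','top']:
    im=snap(cam,cam+'5');hsv=cv2.cvtColor(im,cv2.COLOR_BGR2HSV)
    m=((hsv[...,0]>18)&(hsv[...,0]<35)&(hsv[...,1]>130)&(hsv[...,2]>60)).astype(np.uint8)
    if cam=='scene': m[:,300:]=0
    else: m[:,:380]=0
    c=eyes.get_calibration(cam);K=c['camera_matrix']
    ys,xs=np.where(m); print(cam,len(xs),(xs.min(),xs.max(),ys.min(),ys.max()),xs.mean().round(1),ys.mean().round(1))
    for nm,S,t in [('home',(.06,0,.05),35),('10up',(.0543,0,.0582),35),('t42',(.06,0,.05),42)]:
        P=np.array(corners(S,np.radians(t)));q=(np.array(c['R'])@P.T).T+c['t'];q=(K@q.T).T;q=q[:,:2]/q[:,2:]
        print(nm,q.min(0).round(1),q.max(0).round(1))
E
```

```text
[ 0.5171 -0.2915  0.325 ] 13.55 [-0.1  0.9  0.7]
scene 716 (np.int64(174), np.int64(191), np.int64(167), np.int64(232)) 184.0 199.0
home [174.3 160.5] [192.3 238.8]
10up [174.4 156.1] [192.4 234.6]
t42 [174.3 161.8] [192.3 238.8]Traceback (most recent call last):
  File "<stdin>", line 15, in <module>
    return umr_minimum(a, axis, None, out, keepdims, initial, where)
ValueError: zero-size array to reduction operation minimum which has no identity
```

```bash
python3 - <<'E'
from h import *
th=np.radians(7.4);Rr=np.array([[np.cos(th),-np.sin(th),0],[np.sin(th),np.cos(th),0],[0,0,1]]);o=np.array([.5333,-.2896,0])
c=eyes.get_calibration('scene');K=c['camera_matrix']
for up in (0,.005,.01,.015):
  u=np.array([-.574,0,.819]);n=np.array([.819,0,.574])
  for L,a in [(.02,.015),(.0,.013)]:
    X=o+Rr@(np.array([.06,0,.05])+(L+up)*u+a*n);q=K@(np.array(c['R'])@X+c['t']);print(up,L,(q[:2]/q[2]).round(1))
im=cv2.imread('pics/scene5.png')
for v in range(222,250,1): print(v,im[v,183].tolist(),end=' ')
E
```

```text
0 0.02 [182.4 230.6]
0 0.0 [182.6 239. ]
0.005 0.02 [182.4 228.5]
0.005 0.0 [182.6 236.9]
0.01 0.02 [182.5 226.4]
0.01 0.0 [182.6 234.8]
0.015 0.02 [182.5 224.2]
0.015 0.0 [182.7 232.6]
222 [51, 125, 144] 223 [51, 125, 144] 224 [51, 124, 143] 225 [50, 118, 136] 226 [46, 100, 116] 227 [43, 72, 82] 228 [40, 48, 53] 229 [40, 48, 52] 230 [43, 72, 82] 231 [45, 92, 106] 232 [44, 83, 95] 233 [41, 58, 66] 234 [40, 44, 47] 235 [41, 42, 43] 236 [40, 41, 43] 237 [41, 42, 43] 238 [41, 42, 45] 239 [40, 42, 52] 240 [38, 46, 75] 241 [41, 55, 98] 242 [47, 65, 107] 243 [60, 74, 102] 244 [75, 82, 93] 245 [82, 85, 86] 246 [83, 85, 84] 247 [83, 85, 84] 248 [83, 85, 83] 249 [77, 79, 78]
```

jog_arm(increments=[[0,0,0,0],[0,0,0,0],[0,0,0,0],[0,0,0,0],[0,0,0,0],[0,0,0,0],[-0.29,0,-0.41,0],[-0.57,0,-0.82,0],[-0.57,0,-0.82,0],[-0.57,0,-0.82,0]], grip=20)

```text
time_s: 14.65
tcp_pos: [0.4761, -0.2968, 0.3839]
ee_rot: [[0.991, 0.131, -0.0], [0.131, -0.991, 0.0], [-0.0, -0.0, -1.0]]
wrist_force: [-0.1, 0.0, -1.8]
gripper_width: 0.436
gripper_force: 30.0
```

jog_arm(increments=[[-0.29,0,-0.41,0],[0,0,-1,0],[0,0,-1,0],[0,0,-1,0],[0.25,-0.95,0,0],[0.25,-0.95,0,0],[0.25,-0.95,0,0],[0.25,-0.95,0,0],[0.25,-0.95,0,0],[0.25,-0.95,0,0]])

```text
time_s: 15.65
tcp_pos: [0.4854, -0.18, 0.4507]
ee_rot: [[0.991, 0.131, -0.002], [0.131, -0.991, 0.0], [-0.002, -0.001, -1.0]]
wrist_force: [0.2, 0.7, -1.4]
gripper_width: 0.434
gripper_force: 30.0
```

jog_arm(increments=[[0.25,-0.95,0,0],[0.25,-0.95,0,0],[0,0,1,0],[0,0,1,0],[0,0,1,0],[0,0,1,0],[0,0,1,0],[0,0,1,0],[0,0,1,0],[0,0,0,0]])

```text
time_s: 16.65
tcp_pos: [0.4896, -0.1418, 0.3082]
ee_rot: [[0.991, 0.13, -0.008], [0.13, -0.991, 0.001], [-0.008, -0.002, -1.0]]
wrist_force: [-0.2, 0.4, -1.8]
gripper_width: 0.435
gripper_force: 30.0
```

```bash
python3 - <<'E'
from h import *
s=sense(); print(np.round(s['tcp_pos'],4),s['time_s'],s['wrist_force'].round(1),np.round(s['joints'],1))
c=eyes.get_calibration('scene');K=np.array(c['camera_matrix']);im=snap('scene','s6');R=np.array(s['ee_rot']);p=np.array(s['tcp_pos'])
snap('wrist','w6')
m=[d['mask'] for d in eyes.outline_of('scene','scanner')]
for k in m: ys,xs=np.where(k); print(len(xs),xs.min(),xs.max(),ys.min(),ys.max())
for t in (0,10,20,30,35,40):
    a=np.radians(t);u=np.array([-np.sin(a),0,-np.cos(a)]);n=np.array([np.cos(a),0,-np.sin(a)]);g=np.array([0,0,.164])
    P=[g-.135*u+x*n+y*np.array([0,1,0]) for x in(-.013,.013) for y in (-.017,.017)]
    q=np.array([K@(np.array(c['R'])@(p+R@P_)+c['t']) for P_ in P]);q=q[:,:2]/q[:,2:];print(t,q.min(0).round(1),q.max(0).round(1))
E
```

```text
[ 0.4896 -0.1418  0.3082] 16.65 [-0.2  0.4 -1.8] [  2.1  16.5 -23.2  -0.1 -50.7  95.4]
1426 486 521 228 294
1255 241 259 175 248
2356 440 483 150 240
1933 395 426 144 230
0 [249.2 226.4] [264.6 234.3]
10 [247.1 232.9] [262.9 239.6]
20 [245.  238.2] [261.1 243.5]
30 [242.7 242.3] [259.1 245.9]
35 [241.5 243.7] [258.1 246.5]
40 [240.4 244.8] [257.1 246.6]
```

jog_arm(increments=[[0,0,0.7,0],[0,0,0.7,0],[-0.49,0,0.335,0],[-0.49,0,0.335,0],[-0.42,0,0.415,0],[-0.42,0,0.415,0],[-0.345,0,0.48,0],[-0.345,0,0.48,0],[0,0,0,0]])

```text
time_s: 17.7
tcp_pos: [0.4393, -0.1486, 0.2333]
ee_rot: [[0.991, 0.13, -0.004], [0.13, -0.991, -0.0], [-0.004, -0.001, -1.0]]
wrist_force: [-3.2, -0.8, 3.2]
gripper_width: 0.435
gripper_force: 30.0
```

jog_arm(increments=[[-0.25,0,0.535,0],[-0.25,0,0.535,0],[-0.16,0,0.57,0],[-0.16,0,0.5,0],[0,0,0,0]])

```text
time_s: 18.2
tcp_pos: [0.4239, -0.1505, 0.1901]
ee_rot: [[0.991, 0.131, -0.004], [0.131, -0.991, 0.0], [-0.004, -0.001, -1.0]]
wrist_force: [-1.1, 0.2, 0.1]
gripper_width: 0.432
gripper_force: 30.0
```

```bash
python3 - <<'E'
from h import *
s=sense(); print(np.round(s['tcp_pos'],4),s['time_s'],s['wrist_force'].round(1),np.round(s['joints'],1))
c=snap('scene','s7');w=snap('wrist','w7')
print([(np.round(d['centre'],3).tolist(),round(d['conf'],2)) for d in eyes.spot_in('scene','scanner')])
cv2.imwrite('pics/m7.png',np.hstack([cv2.resize(w,(400,300)),cv2.resize(c[130:280,180:330],(300,300),interpolation=cv2.INTER_CUBIC)]))
E
```

```text
[ 0.4239 -0.1505  0.1901] 18.2 [-1.1  0.2  0.1] [  1.3  22.4 -38.4  -0.  -29.4  96.3]
[([0.396, 0.214, 0.14], 0.92), ([0.504, -0.137, 0.042], 0.81), ([0.568, -0.276, 0.012], 0.66), ([0.563, 0.432, 0.113], 0.55)]
```

View pics/m7.png

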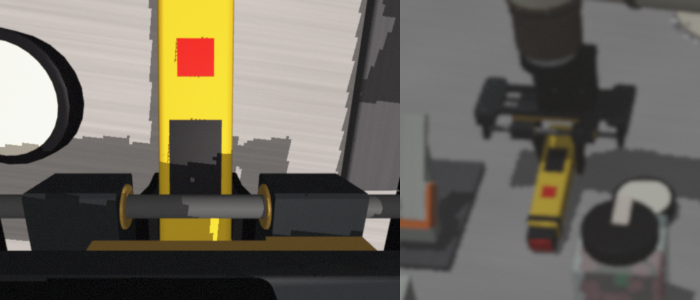

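jog_arm(increments=[[0,0,-0.65,0],[0,0,-1,0],[0,0,-1,0],[0,0,-1,0],[0,0,-1,0.52],[0,-0.6,0,0],[0.1,-0.9,0,0],[0.1,-0.9,0,0],[0.1,-0.9,0,0],[0.1,-0.9,0,0]])

```text
time_s: 19.35
tcp_pos: [0.4253, -0.0647, 0.2829]
ee_rot: [[0.996, 0.091, -0.002], [0.091, -0.996, 0.0], [-0.002, -0.0, -1.0]]
wrist_force: [0.1, -0.5, -2.8]
gripper_width: 0.44
gripper_force: 30.0
```

jog_arm(increments=[[0.1,-0.9,0,0],[0,-0.9,0,0],[0,-0.53,0,0],[0,0,0,0],[0,0,0,0]])

```text
time_s: 19.85
tcp_pos: [0.4234, -0.0192, 0.2833]
ee_rot: [[0.996, 0.091, -0.001], [0.091, -0.996, -0.0], [-0.001, 0.0, -1.0]]
wrist_force: [-0.3, -0.1, -1.6]
gripper_width: 0.433
gripper_force: 30.0
```

```bash
python3 - <<'E'
from h import *
s=sense(); print(np.round(s['tcp_pos'],4),s['time_s'],s['wrist_force'].round(1),np.degrees(np.arctan2(s['ee_rot'][1][0],s['ee_rot'][0][0])))
a=snap('scene','s8');b=snap('top','t8');snap('wrist','w8')
cv2.imwrite('pics/m8.png',np.hstack([cv2.resize(b[130:290,280:440],(400,400),interpolation=cv2.INTER_CUBIC),cv2.resize(a[160:320,200:360],(400,400),interpolation=cv2.INTER_CUBIC)]))
R=np.array(s['ee_rot']);p=np.array(s['tcp_pos'])
for cam,off in [('top',(280,130,0)),('scene',(200,160,400))]:
  c=eyes.get_calibration(cam);K=np.array(c['camera_matrix'])
  print(cam,[(np.round(d['centre'],3).tolist(),round(d['conf'],2)) for d in eyes.spot_in(cam,'scanner')])
  for phi in (0,5,10,15):
    t=np.radians(90-phi);u=np.array([-np.sin(t),0,-np.cos(t)]);n=np.array([np.cos(t),0,-np.sin(t)])
    for x,y in [(.013,-.017),(.013,.017)]:
      q=K@(np.array(c['R'])@(p+R@(np.array([0,0,.164])-.135*u+x*n+y*np.array([0,1,0])))+c['t']);q=(q[:2]/q[2]-off[:2])*2.5+[off[2],0];print(phi,q.round(),end=' ')
    print()
# label silhouette: jar yaw via strip in top
E
```

```text
[ 0.4234 -0.0192  0.2833] 19.85 [-0.3 -0.1 -1.6] 5.214458167157003
top [([0.394, 0.215, 0.216], 0.79), ([0.516, -0.011, 0.13], 0.73), ([0.551, 0.416, 0.148], 0.59), ([0.402, 0.318, 0.234], 0.58)]
0 [160. 287.] 0 [202. 282.] 
5 [160. 287.] 5 [201. 282.] 
10 [160. 288.] 10 [201. 283.] 
15 [160. 291.] 15 [200. 286.] 
scene [([0.497, -0.009, 0.134], 0.76), ([0.564, 0.434, 0.11], 0.74), ([0.394, 0.216, 0.141], 0.66), ([0.412, 0.331, 0.156], 0.6)]
0 [670. 151.] 0 [632. 147.] 
5 [670. 161.] 5 [632. 158.] 
10 [670. 171.] 10 [633. 167.] 
15 [671. 179.] 15 [634. 176.]
```

View pics/m8.png

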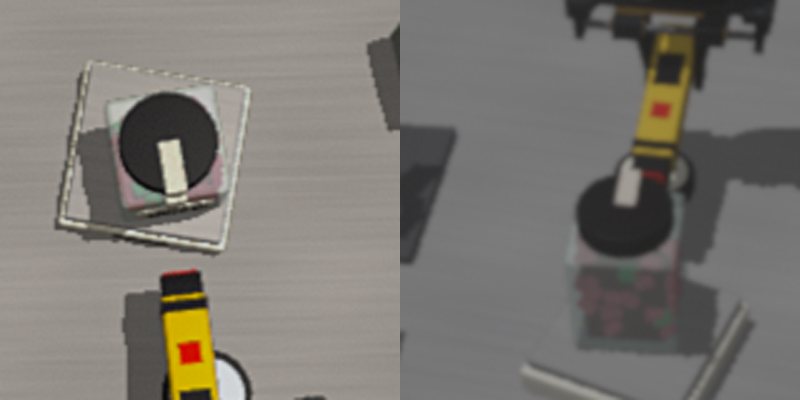

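```bash
python3 - <<'E'
from h import *
b=cv2.imread('pics/t8.png');a=cv2.imread('pics/s8.png')
print('top');[print(v,b[v,350].tolist(),b[v,354].tolist(),b[v,358].tolist()) for v in range(232,260)]
print('scene')
for v in range(208,240): print(v,[a[v,u].tolist() for u in (297,301,305)])
s=sense();R=np.array(s['ee_rot']);p=np.array(s['tcp_pos'])
for cam in ('top','scene'):
  c=eyes.get_calibration(cam);K=np.array(c['camera_matrix'])
  for L in (.135,.145):
   for phi in (-5,0,5,10):
    t=np.radians(90-phi);u=np.array([-np.sin(t),0,-np.cos(t)]);n=np.array([np.cos(t),0,-np.sin(t)])
    o=[]
    for l,x in [(L,.013),(L-.02,.015),(L,-.013)]:
      q=K@(np.array(c['R'])@(p+R@(np.array([0,0,.164])-l*u+x*n))+c['t']);o.append((q[:2]/q[2]).round(1).tolist())
    print(cam,L,phi,'fronttop,yellowend,frontbottom',o)
E
```

```text
top
232 [145, 153, 159] [147, 153, 160] [147, 152, 159]
233 [141, 146, 153] [140, 147, 153] [140, 147, 152]
234 [138, 146, 151] [139, 145, 151] [138, 145, 150]
235 [139, 146, 151] [140, 145, 150] [139, 145, 149]
236 [141, 148, 151] [143, 150, 151] [140, 146, 153]
237 [145, 151, 154] [147, 154, 156] [120, 125, 171]
238 [101, 108, 180] [75, 81, 161] [61, 65, 107]
239 [42, 47, 114] [24, 25, 89] [27, 26, 39]
240 [22, 22, 42] [28, 28, 31] [26, 24, 24]
241 [28, 27, 27] [32, 31, 30] [28, 26, 28]
242 [32, 30, 30] [27, 29, 29] [28, 27, 29]
243 [30, 29, 32] [32, 29, 33] [31, 30, 32]
244 [33, 32, 35] [34, 32, 34] [35, 34, 35]
245 [34, 30, 33] [39, 36, 36] [35, 29, 30]
246 [35, 28, 29] [38, 32, 32] [39, 49, 57]
247 [35, 45, 53] [10, 74, 93] [0, 140, 170]
248 [0, 133, 166] [0, 157, 195] [0, 175, 205]
249 [0, 142, 168] [7, 108, 132] [21, 100, 116]
250 [27, 76, 89] [35, 43, 52] [34, 33, 37]
251 [34, 28, 31] [34, 29, 29] [34, 26, 26]
252 [34, 25, 27] [33, 24, 23] [34, 28, 30]
253 [39, 35, 39] [33, 47, 54] [23, 84, 98]
254 [10, 99, 116] [0, 147, 174] [0, 171, 201]
255 [0, 168, 202] [0, 178, 211] [0, 
[... 2563 characters left out ...]
215.0], [301.4, 209.0], [300.1, 224.5]]
scene 0.135 0 fronttop,yellowend,frontbottom [[300.0, 219.5], [301.4, 213.0], [300.3, 228.3]]
scene 0.135 5 fronttop,yellowend,frontbottom [[300.1, 223.7], [301.5, 216.6], [300.6, 231.6]]
scene 0.135 10 fronttop,yellowend,frontbottom [[300.3, 227.5], [301.7, 220.0], [301.0, 234.6]]
scene 0.145 -5 fronttop,yellowend,frontbottom [[299.1, 217.7], [300.7, 211.7], [299.3, 227.2]]
scene 0.145 0 fronttop,yellowend,frontbottom [[299.2, 222.6], [300.7, 215.9], [299.6, 231.3]]
scene 0.145 5 fronttop,yellowend,frontbottom [[299.3, 227.0], [300.8, 219.9], [299.9, 234.9]]
scene 0.145 10 fronttop,yellowend,frontbottom [[299.6, 231.1], [300.9, 223.5], [300.3, 238.1]]
```

jog_arm(increments=[[0,0,0,0],[0,0,0,0],[0,0,0,0],[0,0,0,0],[0,0,0,0],[0,0,0,0],[0,0,0,0],[0,0,0,0],[0,0,0,0],[0,0,0,0]])

```text
time_s: 21.1
tcp_pos: [0.4236, -0.0193, 0.2836]
ee_rot: [[0.996, 0.09, -0.0], [0.09, -0.996, -0.0], [-0.0, 0.0, -1.0]]
wrist_force: [-0.4, -0.0, -1.5]
gripper_width: 0.435
gripper_force: 30.0
```

jog_arm(increments=[[0,0,0,0],[0,0,0,0],[0,0,0,0],[0,0,-0.15,0],[0,0,-0.15,0],[0,0,0,0],[0,0,0,0],[0,0,0,0],[0,0,0,0],[0,0,0,0]])

```text
time_s: 22.1
tcp_pos: [0.4236, -0.0193, 0.2895]
ee_rot: [[0.996, 0.09, -0.0], [0.09, -0.996, -0.0], [-0.0, 0.0, -1.0]]
wrist_force: [0.8, 0.0, -1.6]
gripper_width: 0.434
gripper_force: 30.0
```

jog_arm(increments=[[0,0,0,0],[0,0,0,0],[0,0,0,0],[0,0,0,0],[0,0,0,0],[0,0,0,0],[0,0,0,0],[0,0,0,0],[0,0,0.2,0],[0,0,0.3,0]])

```text
time_s: 23.1
tcp_pos: [0.4237, -0.0193, 0.2794]
ee_rot: [[0.996, 0.09, 0.001], [0.09, -0.996, 0.0], [0.001, -0.0, -1.0]]
wrist_force: [0.7, 0.3, -2.0]
gripper_width: 0.432
gripper_force: 30.0
```

jog_arm(increments=[[0,0,0.1,0],[0,0,0,0],[0,0,0,0],[0,0,0,0],[0,0,0,0],[0,0,0,0],[0,0,0,0],[0,0,0,0],[0,0,0,0],[0,0,0,0]])

```text
time_s: 24.1
tcp_pos: [0.4236, -0.0193, 0.2776]
ee_rot: [[0.996, 0.09, 0.0], [0.09, -0.996, 0.0], [0.0, -0.0, -1.0]]
wrist_force: [-0.3, 0.7, -1.0]
gripper_width: 0.43
gripper_force: 30.0
```

jog_arm(increments=[[0,0,0,0],[0,0,0,0],[0,0,0,0],[-0.5,0,-0.8,0],[-1,0,-1,0],[-0.5,0,-1,0],[0,0,-1,1],[0,0,-0.5,1],[0,0,0,1],[0,0,0,1]])

```text
time_s: 25.1
tcp_pos: [0.3836, -0.0229, 0.364]
ee_rot: [[0.973, -0.231, 0.001], [-0.231, -0.973, 0.001], [0.001, -0.001, -1.0]]
wrist_force: [-0.0, -0.0, -2.2]
gripper_width: 0.428
gripper_force: 30.0
```

jog_arm(increments=[[0,0,0,1],[0,0,0,1],[0,0,0,1],[0,0,0,1],[0,0,0,1],[0,0,0,1],[0,0,0,1],[0,0,0,1],[0,0,0,1],[0,0,0,1]])

```text
time_s: 26.1
tcp_pos: [0.3836, -0.0229, 0.3635]
ee_rot: [[0.512, -0.859, 0.0], [-0.859, -0.512, 0.0], [-0.0, -0.0, -1.0]]
wrist_force: [-0.7, -0.8, -1.7]
gripper_width: 0.431
gripper_force: 30.0
```

jog_arm(increments=[[0,0,0,1],[0,0,0,1],[0,0,0,1],[0,0,0,1],[0,0,0,1],[0,0,0,0.2],[0,0,0,0]])

```text
time_s: 26.8
tcp_pos: [0.3837, -0.0229, 0.3635]
ee_rot: [[0.126, -0.992, 0.0], [-0.992, -0.126, 0.0], [-0.0, -0.0, -1.0]]
wrist_force: [0.0, 0.2, -0.9]
gripper_width: 0.435
gripper_force: 30.0
```

jog_arm(increments=[[1,-0.28,-0.3,0],[1,-0.28,-0.3,0],[1,-0.28,0,0],[1,-0.28,0,0],[1,-0.28,0,0],[1,-0.28,0,0],[1,-0.28,0,0],[1,-0.28,0,0],[1,-0.28,0,0],[1,-0.28,0,0]])

```text
time_s: 27.8
tcp_pos: [0.4646, -0.2152, 0.3753]
ee_rot: [[0.126, -0.992, -0.0], [-0.992, -0.126, 0.0], [-0.0, 0.0, -1.0]]
wrist_force: [0.1, 0.1, -1.4]
gripper_width: 0.434
gripper_force: 30.0
```

jog_arm(increments=[[1,-0.28,0,0],[1,-0.28,0,0],[1,-0.28,0,0],[1,-0.28,0,0],[1,-0.28,0,0],[1,-0.28,0,0],[0.15,-0.07,0,0],[0,0,0,0]])

```text
time_s: 28.6
tcp_pos: [0.5144, -0.3324, 0.3747]
ee_rot: [[0.124, -0.992, -0.001], [-0.992, -0.124, 0.001], [-0.001, 0.001, -1.0]]
wrist_force: [0.3, -0.0, -1.7]
gripper_width: 0.435
gripper_force: 30.0
```

jog_arm(increments=[[0,0,1,0],[0,0,1,0],[0,0,0.3,0],[0,0,0.3,0],[0,0,0.3,0],[0,0,0,0]])

```text
time_s: 29.2
tcp_pos: [0.5142, -0.3318, 0.3173]
ee_rot: [[0.125, -0.992, -0.0], [-0.992, -0.125, 0.0], [-0.0, 0.0, -1.0]]
wrist_force: [-0.5, 0.3, -2.1]
gripper_width: 0.433
gripper_force: 30.0
```

jog_arm(increments=[[0,0,0.2,0],[0,0,0.2,0],[0,0,0,0]])

```text
time_s: 29.5
tcp_pos: [0.5141, -0.332, 0.309]
ee_rot: [[0.125, -0.992, -0.001], [-0.992, -0.125, 0.0], [-0.001, 0.001, -1.0]]
wrist_force: [0.7, -0.1, -2.0]
gripper_width: 0.434
gripper_force: 30.0
```

jog_arm(increments=[[0,0,0.2,0],[0,0,0.2,0],[0,0,0,0]])

```text
time_s: 29.8
tcp_pos: [0.5146, -0.3322, 0.3028]
ee_rot: [[0.125, -0.992, 0.001], [-0.992, -0.125, -0.001], [0.001, -0.001, -1.0]]
wrist_force: [-1.7, 0.6, 4.5]
gripper_width: 0.437
gripper_force: 30.0
```

```bash
cat > chk.py <<'E'
from h import *
from scipy.optimize import least_squares
def fit(tag):
    """fit phi (nose below level) and L from yellow-region extents in scene+top masks near predicted scanner"""
    s=sense();R=np.array(s['ee_rot']);p=np.array(s['tcp_pos']);M={}
    for cam in('scene','top'):
        im=snap(cam,tag+cam);hsv=cv2.cvtColor(im,cv2.COLOR_BGR2HSV)
        M[cam]=((hsv[...,0]>18)&(hsv[...,0]<35)&(hsv[...,1]>120)&(hsv[...,2]>50)).astype(np.uint8)
    best=[]
    for L in np.arange(.120,.172,.004):
      for phi in range(-10,91,4):
        t=np.radians(90-phi);u=np.array([-np.sin(t),0,-np.cos(t)]);n=np.array([np.cos(t),0,-np.sin(t)]);sc=0
        for cam in M:
            c=eyes.get_calibration(cam);K=np.array(c['camera_matrix'])
            P=np.array([p+R@(np.array([0,0,.164])-l*u+x*n+y*np.array([0,1,0])) for l in(L-.02,.02) for x in(-.015,.015) for y in(-.019,.019)])
            q=(K@(np.array(c['R'])@P.T+np.array(c['t'])[:,None])).T;q=(q[:,:2]/q[:,2:])
            h=np.zeros((480,640),np.uint8);cv2.fillConvexPoly(h,cv2.convexHull(q.astype(np.float32)).round().astype(np.int32),1)
            c0=p+R@np.array([0,0,.164]);q0=K@(np.array(c['R'])@c0+c['t']);q0=q0[:2]/q0[2]
            roi=np.zeros_like(h);cv2.circle(roi,tuple(int(v) for v in q0),95,1,-1)
            m=M[cam]&roi;sc+=(m&h).sum()/max(1,(m|h).sum())
        best.append((sc,round(L,3),phi))
    best.sort(reverse=True);return s,best[:4]
if __name__=='__main__':
    import sys
    s,b=fit(sys.argv[1]);print(s['tcp_pos'].round(4),s['time_s'],s['wrist_force'].round(1));print(b)
E
python3 chk.py a
```

```text
[ 0.5146 -0.3322  0.3028] 29.8 [-1.7  0.6  4.5]
[(np.float64(0.25287356321839083), np.float64(0.136), 2), (np.float64(0.24727272727272728), np.float64(0.144), 2), (np.float64(0.24720149253731344), np.float64(0.14), 2), (np.float64(0.24684684684684685), np.float64(0.148), 2)]
```

```bash
python3 - <<'E'
from h import *
o=np.array([.5333,-.2896]);ex=np.array([.9917,.1288]);ey=np.array([-.1288,.9917])
for z in (.125,.13,.14):
    P=ray('top',np.array([(150,186),(188,172)])/3+[440,205],z); print(z,[( ((p-o)@ex).round(4),((p-o)@ey).round(4)) for p in P])
E
```

```text
0.125 [(np.float64(-0.0279), np.float64(0.0094)), (np.float64(-0.0224), np.float64(-0.0174))]
0.13 [(np.float64(-0.0278), np.float64(0.0108)), (np.float64(-0.0224), np.float64(-0.0159))]
0.14 [(np.float64(-0.0276), np.float64(0.0136)), (np.float64(-0.0222), np.float64(-0.0129))]
```

```bash
python3 - <<'E'
from h import *
s=sense();R=np.array(s['ee_rot']);p=np.array(s['tcp_pos'])
for cam in('scene','top'):
    im=cv2.imread(f'pics/a{cam}.png');hsv=cv2.cvtColor(im,cv2.COLOR_BGR2HSV)
    m=((hsv[...,0]>15)&(hsv[...,0]<38)&(hsv[...,1]>100)&(hsv[...,2]>40)).astype(np.uint8)
    n,l,st,ce=cv2.connectedComponentsWithStats(m)
    print(cam,[(st[i].tolist(),ce[i].round(1).tolist()) for i in range(1,n) if st[i][4]>25])
    c=eyes.get_calibration(cam);K=np.array(c['camera_matrix'])
    for phi in (0,10,20,30,40,50):
        t=np.radians(90-phi);u=np.array([-np.sin(t),0,-np.cos(t)]);nn=np.array([np.cos(t),0,-np.sin(t)])
        o=[]
        for L in (.126,.0,-.034):
            q=K@(np.array(c['R'])@(p+R@(np.array([0,0,.164])-L*u))+c['t']);o.append((q[:2]/q[2]).round(1).tolist())
        print(phi,'yellow end/grip/tail',o)
    print([(d['conf'].__round__(2),[int(v) for v in (lambda a:(a[1].min(),a[1].max(),a[0].min(),a[0].max()))(np.where(d['mask']))]) for d in eyes.outline_of(cam,'scanner')])
E
```

```text
scene [([495, 0, 57, 5, 158], [526.7, 1.4]), ([553, 0, 87, 12, 546], [602.8, 4.4]), ([626, 35, 12, 7, 26], [631.0, 37.9]), ([595, 36, 12, 13, 32], [601.1, 41.4]), ([401, 42, 3, 23, 31], [401.8, 52.9]), ([460, 48, 15, 28, 62], [464.9, 58.1]), ([486, 50, 18, 4, 28], [495.1, 51.0]), ([516, 52, 111, 49, 495], [571.1, 76.8]), ([409, 72, 21, 5, 30], [419.1, 74.2]), ([431, 76, 31, 4, 42], [446.9, 77.3]), ([442, 150, 41, 82, 1727], [461.0, 188.8]), ([171, 172, 13, 17, 128], [177.3, 181.5]), ([115, 175, 34, 20, 328], [128.6, 185.2])]
0 yellow end/grip/tail [[119.7, 182.1], [171.2, 185.3], [185.3, 186.2]]
10 yellow end/grip/tail [[122.8, 189.4], [171.2, 185.3], [184.6, 184.2]]
20 yellow end/grip/tail [[127.3, 196.4], [171.2, 185.3], [183.6, 182.2]]
30 yellow end/grip/tail [[133.0, 203.0], [171.2, 185.3], [182.1, 180.3]]
40 yellow end/grip/tail [[139.6, 208.9], [171.2, 185.3], [180.3, 178.5]]
50 yellow end/grip/tail [[147.1, 214.1], [171.2, 185.3], [178.2, 177.0]]
[(0.92, [110, 184, 172, 194]), (0.81, [485, 522, 228, 294]), (0.76, [442, 483, 150, 239]), (0.62, [394, 427, 145, 229])]
top [([502, 263, 10, 11, 89], [506.6, 268.5]), ([155, 311, 55, 39, 1238], [181.4, 329.3])]
0 yellow end/grip/tail [[578.7, 251.8], [516.1, 261.1], [499.2, 263.6]]
10 yellow end/grip/tail [[573.1, 252.4], [516.1, 261.1], [500.4, 263.5]]
20 yellow end/grip/tail [[566.1, 253.3], [516.1, 261.1], [502.0, 263.3]]
30 yellow end/grip/tail [[557.8, 254.3], [516.1, 261.1], [504.1, 263.0]]
40 yellow end/grip/tail [[548.7, 255.6], [516.1, 261.1], [506.5, 262.7]]
50 yellow end/grip/tail [[538.8, 256.9], [516.1, 261.1], [509.3, 262.3]]
[(0.87, [119, 164, 241, 262]), (0.8, [155, 212, 309, 349]), (0.57, [222, 263, 321, 355]), (0.48, [503, 518, 264, 273])]
```

jog_arm(increments=[[-0.05,0,0.2,0],[-0.08,0,0.2,0],[-0.08,0,0.2,0],[0,0,0,0]])

```text
time_s: 30.4
tcp_pos: [0.5143, -0.3311, 0.2938]
ee_rot: [[0.126, -0.992, 0.005], [-0.992, -0.126, -0.009], [0.009, -0.004, -1.0]]
wrist_force: [-4.4, -12.6, 11.4]
gripper_width: 0.433
gripper_force: 30.0
```

```bash
cat > ax.py <<'E'
from h import *
import sys
def axis(tag,maxd=.2):
    """yellow blobs near the gripper in the scene view"""
    s=sense();R=np.array(s['ee_rot']);p=np.array(s['tcp_pos']);im=snap('scene',tag)
    hsv=cv2.cvtColor(im,cv2.COLOR_BGR2HSV);m=((hsv[...,0]>15)&(hsv[...,0]<38)&(hsv[...,1]>100)&(hsv[...,2]>40)).astype(np.uint8)
    c=eyes.get_calibration('scene');K=np.array(c['camera_matrix']);pr=lambda X:(lambda q:q[:2]/q[2])(K@(np.array(c['R'])@X+c['t']))
    g=pr(p+R@[0,0,.164]);roi=np.zeros_like(m);cv2.circle(roi,(int(g[0]),int(g[1])),75,1,-1)
    n,l,st,ce=cv2.connectedComponentsWithStats(m&roi)
    print(p.round(4),s['time_s'],s['wrist_force'].round(1),'grip px',g.round(1))
    print([(st[i].tolist(),ce[i].round(1).tolist()) for i in range(1,n) if st[i][4]>25])
    mm=np.zeros_like(m)
    for i in range(1,n):
        if st[i][4]>25: mm|=(l==i).astype(np.uint8)
    best=[]
    for L in np.arange(.132,.162,.003):
     for h in np.arange(-.003,.016,.003):
      for phi in range(-8,89,3):
        t=np.radians(90-phi);u=np.array([-np.sin(t),0,-np.cos(t)]);n_=np.array([np.cos(t),0,-np.sin(t)])
        P=[p+R@(np.array([0,0,.164])-l_*u+(h+x)*n_+np.array([0,y,0])) for l_ in(L-.02,L-.18) for x in(-.015,.015) for y in(-.019,.019)]
        q=np.array([pr(X) for X in P],np.float32);H=np.zeros_like(m);cv2.fillConvexPoly(H,cv2.convexHull(q).round().astype(np.int32),1)
        inside=(mm&H).sum();best.append((inside-1.0*(mm&(1-H)).sum()-.25*(H&(1-mm)).sum(),round(float(L),3),round(float(h),3),phi))
    best.sort(reverse=True);print(best[:5])
axis(sys.argv[1])
E
python3 ax.py b1
```

```text
[ 0.5143 -0.3311  0.2938] 30.4 [ -4.4 -12.6  11.4] grip px [171.9 188.4]
[([172, 176, 12, 14, 93], [177.7, 183.6]), ([124, 185, 35, 19, 312], [136.5, 194.3])]
[(np.float64(188.25), 0.15, 0.012, 22), (np.float64(187.5), 0.15, 0.015, 22), (np.float64(184.75), 0.144, 0.009, 19), (np.float64(184.5), 0.144, 0.012, 19), (np.float64(182.75), 0.144, 0.015, 25)]
```

jog_arm(increments=[[0,0,0.2,0],[0,0,0.2,0],[0,0,0.2,0],[0,0,0,0]])

```text
time_s: 30.85
tcp_pos: [0.5143, -0.3302, 0.2805]
ee_rot: [[0.125, -0.992, 0.004], [-0.992, -0.125, -0.006], [0.006, -0.004, -1.0]]
wrist_force: [-3.1, -7.8, 8.2]
gripper_width: 0.433
gripper_force: 30.0
```

```bash
python3 ax.py b2
```

```text
[ 0.5143 -0.3302  0.2805] 30.85 [-3.1 -7.8  8.2] grip px [173.5 192.9]
[([173, 182, 9, 11, 34], [176.8, 188.6]), ([137, 197, 29, 20, 313], [149.3, 205.7])]
[(np.float64(184.0), 0.135, 0.015, 43), (np.float64(183.75), 0.156, 0.015, 43), (np.float64(181.25), 0.156, 0.009, 40), (np.float64(180.25), 0.159, 0.012, 43), (np.float64(178.0), 0.159, 0.015, 43)]
```

jog_arm(increments=[[-0.05,0,0.2,0],[-0.05,0,0.17,0],[0,0,0,0]])

```text
time_s: 31.2
tcp_pos: [0.5145, -0.3281, 0.2734]
ee_rot: [[0.126, -0.992, 0.006], [-0.992, -0.126, -0.006], [0.007, -0.005, -1.0]]
wrist_force: [-1.3, -7.4, 8.7]
gripper_width: 0.436
gripper_force: 30.0
```

```bash
python3 ax.py b3
```

```text
[ 0.5145 -0.3281  0.2734] 31.2 [-1.3 -7.4  8.7] grip px [174.8 195.4]
[([145, 200, 23, 24, 290], [155.7, 210.7])]
[(np.float64(148.0), 0.159, 0.015, 52), (np.float64(146.0), 0.159, 0.015, 55), (np.float64(143.0), 0.144, 0.015, 55), (np.float64(142.25), 0.135, 0.015, 52), (np.float64(141.25), 0.153, 0.015, 55)]
```

jog_arm(increments=[[0.3,0,-0.3,0],[0.2,0,-0.7,0],[0,0,-1,0],[0,0,-1,0],[0,0,-1,0],[0,0,-1,0],[0,0,-1,0],[0,0,-1,0],[0,0,-1,0],[0,0,-1,0]])

```text
time_s: 32.25
tcp_pos: [0.5147, -0.3357, 0.4496]
ee_rot: [[0.125, -0.992, -0.002], [-0.992, -0.125, 0.002], [-0.002, 0.002, -1.0]]
wrist_force: [0.5, -0.5, -1.9]
gripper_width: 0.433
gripper_force: 30.0
```

jog_arm(increments=[[0,0,0,-1],[0,0,0,-1],[0,0,0,-1],[0,0,0,-1],[0,0,0,-1],[0,0,0,-1],[0,0,0,-1],[0,0,0,-1],[0,0,0,-1],[0,0,0,-1]])

```text
time_s: 33.25
tcp_pos: [0.5148, -0.3357, 0.4487]
ee_rot: [[0.801, -0.599, -0.002], [-0.599, -0.801, 0.002], [-0.003, -0.0, -1.0]]
wrist_force: [-0.3, -0.4, -1.9]
gripper_width: 0.43
gripper_force: 30.0
```

jog_arm(increments=[[0,0,0,-1],[0,0,0,-1],[0,0,0,-1],[0,0,0,-1],[0,0,0,-1],[0,0,0,-1],[0,0,0,-1],[0,0,0,-1],[0,0,0,-1],[0,0,0,-0.7]])

```text
time_s: 34.25
tcp_pos: [0.5148, -0.3357, 0.4487]
ee_rot: [[0.991, 0.132, -0.002], [0.132, -0.991, 0.002], [-0.002, -0.002, -1.0]]
wrist_force: [0.2, 0.7, -1.5]
gripper_width: 0.435
gripper_force: 30.0
```

jog_arm(increments=[[0,0,0,0]])

```text
time_s: 34.35
tcp_pos: [0.5148, -0.3357, 0.4489]
ee_rot: [[0.992, 0.13, -0.002], [0.13, -0.992, 0.002], [-0.002, -0.002, -1.0]]
wrist_force: [-0.3, -0.6, -1.4]
gripper_width: 0.437
gripper_force: 30.0
```

```bash
python3 ax.py b4; python3 - <<'E'
from h import *
s=sense();R=np.array(s['ee_rot']);p=np.array(s['tcp_pos']);w=snap('wrist','w9')
hsv=cv2.cvtColor(w,cv2.COLOR_BGR2HSV);m=((hsv[...,0]>15)&(hsv[...,0]<38)&(hsv[...,1]>130)&(hsv[...,2]>60)).astype(np.uint8);m[330:]=0
n,l,st,ce=cv2.connectedComponentsWithStats(m);print([st[i].tolist() for i in range(1,n) if st[i][4]>200])
i=1+np.argmax(st[1:,4]);ys,xs=np.where(l==i)
for v in range(ys.min(),ys.min()+60,6): print(v,xs[ys==v].min(),xs[ys==v].max())
o=((hsv[...,0]>5)&(hsv[...,0]<14)&(hsv[...,1]>180)&(hsv[...,2]>100)).astype(np.uint8);n,l,st,ce=cv2.connectedComponentsWithStats(o);print('orange',[st[i].tolist() for i in range(1,n) if st[i][4]>100])
print([w[v,312].tolist() for v in range(ys.min()-40,ys.min()+4,3)], np.degrees(np.arctan2(R[1,0],R[0,0])))
E
```

```text
[ 0.5148 -0.3357  0.4489] 34.35 [-0.3 -0.6 -1.4] grip px [156.9 131.7]
[([122, 102, 32, 4, 74], [134.0, 103.4]), ([143, 114, 22, 66, 1015], [153.0, 147.6]), ([144, 182, 17, 4, 59], [151.9, 183.5])]
[(np.float64(819.0), 0.138, 0.012, 55), (np.float64(817.5), 0.144, 0.015, 55), (np.float64(817.5), 0.141, 0.015, 55), (np.float64(817.5), 0.135, 0.015, 55), (np.float64(817.25), 0.144, 0.012, 55)]
[[253, 103, 120, 209, 12596], [191, 295, 21, 35, 408], [414, 294, 21, 36, 409]]
103 283 343
109 274 350
115 274 350
121 273 350
127 273 351
133 273 352
139 272 352
145 271 353
151 271 354
157 270 354
orange [[232, 98, 42, 54, 698]]
[[231, 235, 240], [233, 236, 242], [232, 236, 241], [232, 237, 241], [164, 167, 174], [34, 32, 35], [36, 35, 38], [38, 35, 37], [36, 29, 32], [37, 63, 72], [44, 103, 124], [34, 30, 31], [36, 33, 38], [38, 34, 38], [52, 209, 241]] 7.389403286625321
```

jog_arm(increments=[[-0.61,-0.72,0,0],[-0.61,-0.72,0,0],[-0.61,-0.73,0,0],[0,0,0.95,0],[0,0,0.95,0],[0,0,0.95,0],[0,0,0.95,0],[0,0,0.1,0],[0,0,0,0]])

```text
time_s: 35.35
tcp_pos: [0.4729, -0.2976, 0.3721]
ee_rot: [[0.992, 0.129, -0.001], [0.129, -0.992, 0.0], [-0.001, -0.0, -1.0]]
wrist_force: [-0.6, 0.3, -1.3]
gripper_width: 0.439
gripper_force: 30.0
```

jog_arm(increments=[[0.27,0,0.42,0],[0.27,0,0.42,0],[0.27,0,0.42,0],[0.27,0,0.42,0],[0,0,0,0]])

```text
time_s: 35.85
tcp_pos: [0.4955, -0.2946, 0.3374]
ee_rot: [[0.991, 0.131, 0.0], [0.131, -0.991, -0.0], [0.0, 0.0, -1.0]]
wrist_force: [1.6, 1.1, -2.0]
gripper_width: 0.432
gripper_force: 30.0
```

```bash
python3 ax.py b5
```

```text
[ 0.4955 -0.2946  0.3374] 35.85 [ 1.6  1.1 -2. ] grip px [186.9 170.8]
[([157, 146, 16, 3, 29], [164.2, 146.6]), ([175, 156, 19, 60, 824], [183.7, 186.6]), ([175, 218, 16, 4, 49], [182.5, 219.4])]
[(np.float64(690.25), 0.141, 0.012, 58), (np.float64(690.25), 0.138, 0.012, 58), (np.float64(689.75), 0.144, 0.015, 52), (np.float64(689.5), 0.135, 0.012, 58), (np.float64(689.25), 0.147, 0.015, 55)]
```

jog_arm(increments=[[0.2,0,0.3,0],[0.2,0,0.3,0],[0.12,0,0.2,0],[0,0,0,0]])

```text
time_s: 36.3
tcp_pos: [0.5057, -0.2934, 0.3226]
ee_rot: [[0.991, 0.13, 0.003], [0.13, -0.991, -0.001], [0.003, 0.001, -1.0]]
wrist_force: [3.9, -0.4, -0.8]
gripper_width: 0.434
gripper_force: 30.0
```

```bash
python3 ax.py b6; python3 - <<'E'
import cv2
im=cv2.imread('pics/b6.png')
print([(v,im[v,183].tolist()) for v in range(222,246)])
E
```

```text
[ 0.5057 -0.2934  0.3226] 36.3 [ 3.9 -0.4 -0.8] grip px [186.6 178.6]
[([157, 154, 13, 3, 27], [162.8, 154.9]), ([174, 164, 20, 60, 823], [183.3, 194.9]), ([174, 226, 16, 4, 49], [181.7, 227.2])]
[(np.float64(682.25), 0.144, 0.015, 58), (np.float64(682.0), 0.138, 0.015, 58), (np.float64(681.75), 0.144, 0.015, 55), (np.float64(681.25), 0.135, 0.015, 58), (np.float64(681.0), 0.147, 0.015, 55)]
[(222, [47, 103, 118]), (223, [42, 73, 84]), (224, [41, 49, 54]), (225, [40, 47, 51]), (226, [42, 69, 79]), (227, [44, 89, 103]), (228, [43, 83, 96]), (229, [42, 61, 69]), (230, [42, 45, 48]), (231, [41, 41, 43]), (232, [41, 40, 42]), (233, [40, 41, 42]), (234, [41, 41, 43]), (235, [41, 41, 49]), (236, [47, 48, 73]), (237, [63, 65, 95]), (238, [74, 77, 96]), (239, [66, 74, 91]), (240, [52, 69, 107]), (241, [46, 77, 132]), (242, [51, 83, 140]), (243, [62, 85, 127]), (244, [75, 85, 104]), (245, [81, 85, 87])]
```

jog_arm(increments=[[0.15,0,0.19,0],[0.15,0,0.19,0],[0.06,0,0.08,0],[0,0,0,0]])

```text
time_s: 36.75
tcp_pos: [0.5115, -0.2927, 0.3154]
ee_rot: [[0.991, 0.131, -0.001], [0.131, -0.991, -0.001], [-0.001, 0.001, -1.0]]
wrist_force: [-1.9, 0.6, 10.4]
gripper_width: 0.434
gripper_force: 30.0
```

```bash
python3 ax.py b7; python3 - <<'E'
import cv2
im=cv2.imread('pics/b7.png')
print([(v,im[v,183].tolist()) for v in range(224,246)])
E
```

```text
[ 0.5115 -0.2927  0.3154] 36.75 [-1.9  0.6 10.4] grip px [186.5 182.5]
[([173, 169, 20, 59, 829], [183.2, 199.1]), ([174, 229, 16, 5, 46], [181.2, 231.0])]
[(np.float64(718.0), 0.147, 0.015, 58), (np.float64(717.25), 0.141, 0.015, 58), (np.float64(717.25), 0.138, 0.015, 58), (np.float64(715.25), 0.144, 0.015, 58), (np.float64(712.75), 0.15, 0.015, 58)]
[(224, [52, 125, 144]), (225, [50, 119, 137]), (226, [46, 101, 116]), (227, [43, 72, 82]), (228, [41, 49, 53]), (229, [41, 48, 52]), (230, [43, 72, 83]), (231, [46, 93, 107]), (232, [45, 84, 96]), (233, [42, 60, 67]), (234, [41, 46, 48]), (235, [41, 42, 42]), (236, [41, 42, 43]), (237, [41, 42, 43]), (238, [41, 42, 44]), (239, [40, 42, 52]), (240, [40, 45, 76]), (241, [41, 54, 101]), (242, [46, 64, 107]), (243, [59, 73, 100]), (244, [75, 81, 91]), (245, [81, 84, 85])]
```

jog_arm(increments=[[0,0,0,0],[0,0,0,0],[0,0,0,0],[0,0,0,0],[0,0,0,0],[0,0,0,0],[0,0,0,0],[0,0,0,0],[0,0,0,0]], grip=75)

```text
time_s: 37.7
tcp_pos: [0.5117, -0.2924, 0.3134]
ee_rot: [[0.992, 0.13, 0.0], [0.13, -0.992, 0.0], [0.0, -0.0, -1.0]]
wrist_force: [0.3, -0.4, 0.8]
gripper_width: 0.859
gripper_force: 0.0
```

jog_arm(increments=[[0,0,-0.3,0],[0,0,-0.5,0],[0,0,-1,0],[0,0,-1,0],[0,0,-1,0],[0,0,-1,0],[0,0,-1,0],[0,0,-1,0],[0,0,-1,0],[0,0,0,0]])

```text
time_s: 38.7
tcp_pos: [0.5118, -0.2926, 0.4739]
ee_rot: [[0.991, 0.13, 0.008], [0.13, -0.991, -0.003], [0.007, 0.004, -1.0]]
wrist_force: [0.4, -0.3, 0.8]
gripper_width: 0.859
gripper_force: 0.0
```

```bash
python3 - <<'E'
from h import *
im=snap('scene','e1');t=snap('top','te');s=sense();print(s['tcp_pos'].round(3),s['time_s'],s['gripper_width'])
print([(v,im[v,183].tolist()) for v in range(226,246,2)])
hsv=cv2.cvtColor(im,cv2.COLOR_BGR2HSV);m=((hsv[...,0]>18)&(hsv[...,0]<35)&(hsv[...,1]>130)&(hsv[...,2]>60));m[:,230:]=0;m[:150]=0
ys,xs=np.where(m);print(xs.min(),xs.max(),ys.min(),ys.max(),len(xs))
for o in ['jar','block','cap']: print(o,[np.round(d['centre'],3).tolist() for d in eyes.spot_in('top',o)])
E
```

```text
[ 0.511 -0.292  0.47 ] 38.8 0.8639407644293984
[(226, [46, 96, 110]), (228, [40, 48, 51]), (230, [43, 71, 81]), (232, [43, 81, 93]), (234, [42, 45, 48]), (236, [41, 41, 43]), (238, [41, 41, 44]), (240, [40, 45, 75]), (242, [46, 63, 105]), (244, [74, 80, 89])]
174 191 164 232 720
jar [[0.662, 0.008, 0.168], [0.749, 0.243, 0.122]]
block [[0.754, -0.248, 0.087]]
cap [[0.471, -0.031, 0.027]]
```

```bash
python3 -c "
from station import r
print(r.finish_job())"
```

```text
the job is handed in; nothing more can be done
None
```

I handed the job in at about 39 s with no verdict returned: the scanner lies home in the rest and let go, the aim was held at about 55 mm from the label at three heights for over 1 s each, and the jar, block and cap re-measured within 7 mm of where they began (the second jar too).

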